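# Open the masala box past its spring catch

### The job

Open the wooden masala box for cooking: press the sprung brass thumb piece fully down with the fingertips and, holding it down, push the lid past the catch and on until the lid is fully open, then take the hand away. Push only, lift nothing, do not shove the box along the counter, and leave the cups, saucers, strainer and jar as they stand.

Things in the scene. Friction and masses are not known exactly. Their poses are not given: they have to be found in the camera images.
- masala_box: loose dark wooden spice box on rubber feet, 250 mm long (x) by 150 (y), 2.4 kg. Origin: centre of its underside. The lid opens towards its +x. The 60 mm at its -x end is a fixed deck (top 60 mm above the counter) with the brass thumb piece; the lid covers the rest, between side rails 116 mm apart, 68 high. Inside: six closed tins, tops 53 mm above the counter.
- box_lid (a joint): how far the lid is slid open, m: 0 shut, 0.115 fully open against its stop. About 2.5 N of friction; it stays where it is left and cannot be lifted out. While the catch is up the lid moves no more than about 2 mm.
- box_catch (a joint): how far the catch is pressed, m: 0 up, 0.009 fully down on its stop. Spring: 3 N at first, 7 N fully down. Its tooth stands in a slot of the lid, 15 mm past the lid's pushing edge, and frees the lid only from about 0.0075 down. Once the lid has moved 4 mm it keeps the tooth down itself; at about 28 mm the catch springs up again behind it.
- catch_top (a point): centre of the top of the brass thumb piece, a block 28 mm (box x) by 40 mm (box y) on the deck; 71.5 mm above the counter when up, 62.5 fully down. It goes straight down, does not slide along the box, and ends 3 mm short of the shut lid's edge.
- lid_edge (a point): middle of the lid's upright pushing edge (brass-faced, looks to the box's -x, next to the thumb piece), 68 mm above the counter. The edge is 106 mm wide along the box's y, from 56 to 74 mm above the counter, and moves with the lid. The lid is lighter wood, 190 mm long.
- green_jar: closed green plastic jar, 72 mm in diameter, 105 tall, beside the box; origin at the centre of its underside. Bystander.
- strainer: steel tea strainer lying beside the box: bowl 80 mm in diameter, 38 tall, handle reaching 150 mm along its -x; origin at the centre of the bowl's underside. Bystander.
- cup1: white ceramic cup, 68 mm in diameter, 62 tall, handle on its +y, on a saucer on the tray; origin at the centre of its underside. Bystander.
- cup2: the second cup, like cup1. Bystander.
- saucer1: white saucer, 132 mm in diameter, 16 tall, under cup1; origin at the centre of its underside. Bystander.
- saucer2: the second saucer, under cup2. Bystander.

How it is judged:
By the outcome, as a careful person would: the job done as asked, in the order asked, and still so for the second after the job is handed in, with the robot touching nothing.
It also fails if it takes over 34 s, if anything falls off the work surface, if the arm or the gripper's body presses on something with over 40 N, if the wrist force passes 120 N, or if a joint passes its speed limit or range.

### The arm

A 6-joint arm with a two-finger parallel gripper is mounted at the origin on the work surface. World frame = base frame: x ahead of the robot, y to its left, z up, the work surface at z = 0. Lengths are in mm, angles in rad, forces in N, time in s.
With the tool pointing down it reaches from about 350 to 975 mm from the base axis. Payload 7.1 kg.
Tool frame: the origin (TCP) lies on the front face of the gripper's body, between the roots of the fingers; the fingertips stand 80 mm ahead of it and the grasp point (between the pads) lies 61 mm ahead of it (env.tips_ahead is the distance from the TCP to the fingertips, in mm); z points along the fingers, y is the line along which they close (so a half turn about z gives the same grasp; the last joint's range is limited). The gripper opens to 88 mm and grips with 3 to 60 N. Pads are 20 mm wide; open, the fingers measure 115 mm over their backs; the gripper's body (75 mm by 178 mm) begins 61 mm behind the grasp point.
Start: joints at [-1.194, 0.423, 1.63, -0, 1.089, -0.019], TCP at [240.982, -576.657, 302.675] pointing down, gripper open.
Joint ranges: [-3, 3], [-0.9, 2.11], [0.09, 2.58], [-1.31, 4.45], [0.11, 2.69], [-2.54, 2.54]. Speed limits (rad/s): [2.39, 2.39, 3.01, 3.14, 3.14, 3.14].

### API

Orientations are given as a unit quaternion [x, y, z, w].
In Python, from station import env, set_gripper, viewer, workorder gives the robot as it stands. Calls block until the motion is done:
- env.reach(position, orientation): joint-space move of the TCP to a pose.
- env.move_l(position, rot=None, rate=150, f_stop=None): straight line of the TCP; rot=None keeps the orientation; rate is the mean speed in mm/s. With f_stop (N) it stops when the force on the tool has changed by that much, and returns True; else False.
- env.move_joints(angles): joint-space move.
- set_gripper(opening): finger opening in mm; the grip force is fixed at half the most; returns when the fingers have stopped.
- env.hold(seconds).
- env.ik(position, orientation): joint angles nearest the present ones, or None.
- env.read_state(): the state.
- viewer.camera(name): name is "scene" or "top" or "wrist"; returns the picture (480x640x3 uint8, blue, green, red); there is no depth.
- viewer.camera_params(name): a dict with "fx", "fy", "cx", "cy" (pixels), "pose" (4x4, takes a point from camera to world coordinates); the wrist camera has in their place "tool_from_camera" (4x4, takes a point from camera to tool coordinates, whose origin is the TCP and whose axes are the flange's). Camera axes: x right, y up, looking along -z (the intrinsics and any distortion apply to the point x, -y, -z); pixel columns grow to the right and rows downward; lengths in mm; the calibration is good to about 2 mm. A picture is of the moment at which its call begins: read the wrist's pose just before it. camera_params takes no time and is no camera call.
A pose or a line that the arm cannot do raises env.IKError and nothing moves.
- workorder.sign_off(): hands the job in; it is judged then, once.
The state is a dict: "time_s": time; "qpos": joint angles; "dq": joint speeds; "tau": joint torques, N m; "tool_pos": TCP position; "orientation": TCP orientation; "force": force on the tool from outside, world axes, zero at the start; "wrist_torque": the same for the moment, N m; "width": finger opening in mm; "grip_force": force on a finger pad.
Only numpy, scipy, OpenCV 4.12 (cv2) and the standard library are available. Lean on these libraries where they do the work, as an engineer would, in place of code of your own. Each camera call takes 0.05 s, during which the arm holds its last target. There are 200 camera calls.

## Working session

There is one attempt and no reset: what is moved stays moved. The work goes in short steps, each a Python script; the robot and the scene stay as the last script left them, time stands still between calls to the robot, and variables do not carry over. Pictures are saved under pics/ and viewed, at most 10 in all, crops included, and the job is handed in when it is done.

```bash
ls; mkdir -p pics; python3 - <<'E'
from station import env, viewer
import cv2
for n in("top","scene"):
    cv2.imwrite(f"pics/{n}0.png",viewer.camera(n)); p=viewer.camera_params(n); print(p)
print(viewer.camera_params("wrist")); s=env.read_state(); print(s["time_s"],s["orientation"],s["force"],s["width"])
E
```

```text
pics
{'fx': 593.6355215552715, 'fy': 593.6355215552715, 'cx': 310.68338557341536, 'cy': 237.99255099674556, 'pose': array([[ 6.26050848e-03,  9.95922075e-01, -9.00001517e-02,
         4.35245011e+02],
       [-9.99596721e-01,  8.72566509e-03,  2.70232736e-02,
        -1.66103353e+02],
       [ 2.76983859e-02,  8.97946771e-02,  9.95575068e-01,
         1.44051442e+03],
       [ 0.00000000e+00,  0.00000000e+00,  0.00000000e+00,
         1.00000000e+00]])}
{'fx': 526.0976659489266, 'fy': 526.0976659489266, 'cx': 315.0193307267539, 'cy': 238.6403307443093, 'pose': array([[-5.23063252e-01, -6.88632711e-01,  5.02185050e-01,
         1.17328342e+03],
       [ 8.52228980e-01, -4.15319732e-01,  3.18143499e-01,
         1.80259857e+02],
       [-1.05166602e-02,  5.94385826e-01,  8.04111242e-01,
         1.05901587e+03],
       [ 0.00000000e+00,  0.00000000e+00,  0.00000000e+00,
         1.00000000e+00]])}
{'fx': 383.21593828476136, 'fy': 383.21593828476136, 'cx': 322.7955594881873, 'cy': 239.79144490446134, 'tool_from_camera': array([[ 7.21105180e-04,  9.64442964e-01,  2.64290086e-01,
         7.20879626e+01],
       [ 9.99999061e-01, -1.00342024e-03,  9.33205969e-04,
         7.97313736e-01],
       [ 1.16521795e-03,  2.64289165e-01, -9.64442782e-01,
        -8.31123296e+01],
       [ 0.00000000e+00,  0.00000000e+00,  0.00000000e+00,
         1.00000000e+00]])}
0.1 [ 9.80482047e-01  1.96607383e-01 -1.23155203e-04 -6.91206422e-04] [-0.41686247 -0.08453603 -0.17566444] 88.3399203869185
```

View pics/top0.png

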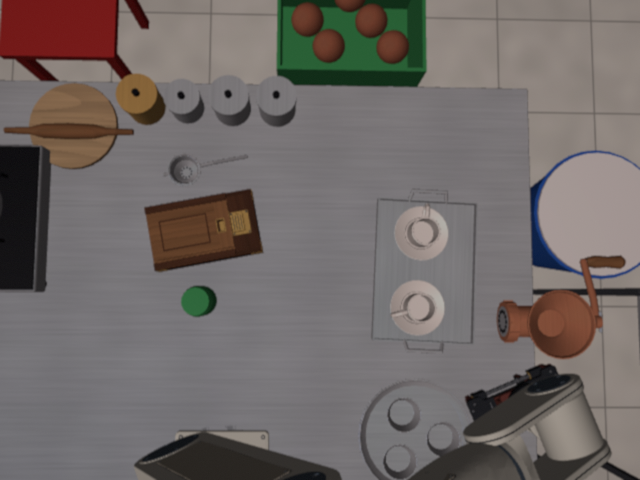

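View pics/scene0.png

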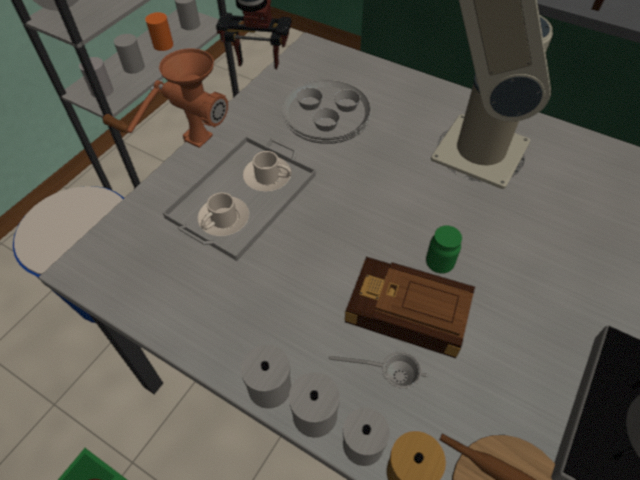

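The top view shows the box with corners near (146,207), (250,190), (262,251) and (157,271), and the thumb piece at about (240,222). The lid opens to image left, which is world +y. Jar is at (198,301), strainer bowl at (185,168). The scene view agrees.

```bash
cat > h.py <<'E'
import numpy as np
from scipy.spatial.transform import Rotation as R
def to_plane(p,T,uv,z):
    d=T[:3,:3]@np.array([(uv[0]-p['cx'])/p['fx'],-(uv[1]-p['cy'])/p['fy'],-1.])
    return T[:3,3]+d*(z-T[2,3])/d[2]
def down(yaw): # tool x along yaw, z down
    c,s=np.cos(yaw),np.sin(yaw)
    return R.from_matrix(np.array([[c,s,0],[s,-c,0],[0,0,-1]])).as_quat()
E
python3 - <<'E'
from h import *
from station import env, viewer
p=viewer.camera_params("top"); f=lambda uv,z: to_plane(p,p['pose'],uv,z)
c=[f(u,64) for u in [(146,207),(250,190),(262,251),(157,271)]]
for a in c: print(a.round())
print("thumb",f((240,222),71.5).round(),"jar",f((198,301),105).round(),"str",f((185,168),30).round())
d=c[0]+c[3]-c[1]-c[2]; yaw=np.arctan2(d[1],d[0]); print("yaw",yaw, np.linalg.norm(d)/2)
m=sum(c)/4
for y in (yaw,yaw+np.pi):
  for P in ([*m[:2],142],[*m[:2],300]):
    print(y,env.ik(P,down(y)))
E
```

```text
[629. 180.  64.]
[671. -61.  64.]
[528. -91.  64.]
[480. 150.  64.]
thumb [595. -39.  72.] jar [413.  48. 105.] str [729.  98.  30.]
yaw 1.7571700687565044 244.62880061599222
1.7571700687565044 [ 5.63431682e-02  5.82721724e-01  1.82104616e+00 -4.44089210e-16
  7.37824774e-01 -1.30030574e-01]
1.7571700687565044 [ 5.63431682e-02  3.59005972e-01  1.73641124e+00 -4.44089210e-16
  1.04617544e+00 -1.30030574e-01]
4.898762722346298 None
4.898762722346298 None
```

```bash
python3 - <<'E'
from h import *
from station import env, viewer, set_gripper
import cv2, json
env.reach([583,15,230],down(1.757)); set_gripper(0)
s=env.read_state(); im=viewer.camera("wrist")
json.dump({k:np.asarray(s[k]).tolist() for k in("tool_pos","orientation")},open("w.json","w"))
print(s["time_s"],s["tool_pos"],s["width"],s["force"])
cv2.imwrite("pics/w1.png",im)
E
```

```text
3.8833 [583.00173064  14.99538635 229.99937929] 0.6662942237433819 [0.06121589 0.17883003 0.38348483]
```

View pics/w1.png

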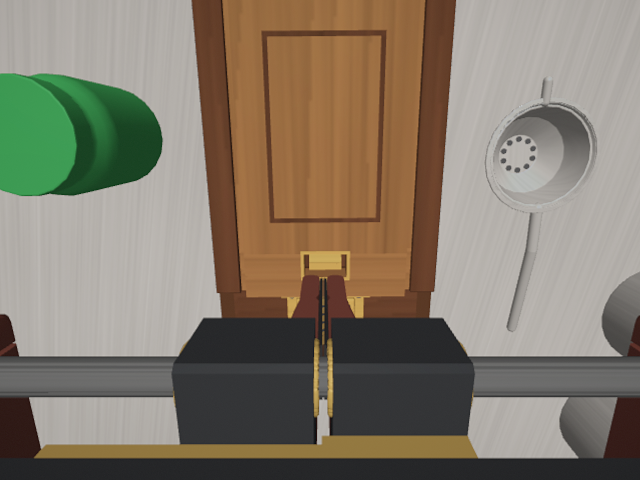

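The wrist picture shows the lid's pushing edge near row 294, from about column 240 to 411. The brass thumb piece is below it, partly hidden by the fingers. I'll enlarge that strip.

```bash
python3 - <<'E'
import cv2
im=cv2.imread("pics/w1.png")[235:335,200:460]
cv2.imwrite("pics/w1c.png",cv2.resize(im,None,fx=3,fy=3,interpolation=cv2.INTER_CUBIC))
E
```

```text
(no output)
```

View pics/w1c.png

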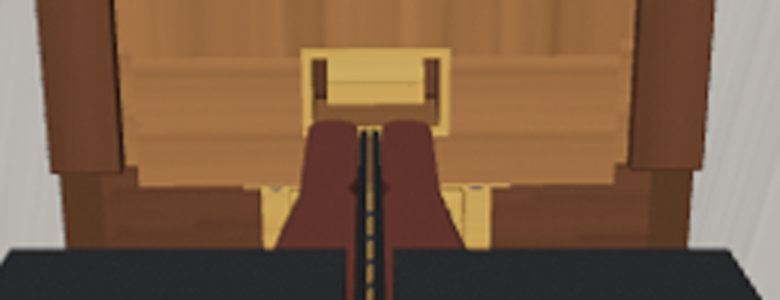

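Lid edge corners are at about (246,297) and (405.7,296). The thumb piece's sides are at columns 287.7 and 363.7, near row 303.

```bash
python3 - <<'E'
from h import *
from station import env, viewer
import json
w=json.load(open("w.json")); T=np.eye(4); T[:3,:3]=R.from_quat(w["orientation"]).as_matrix(); T[:3,3]=w["tool_pos"]
p=viewer.camera_params("wrist"); T=T@p["tool_from_camera"]; f=lambda uv,z: to_plane(p,T,uv,z)
a,b=f((246,297),74),f((405.7,296),74); d=b-a
print("edge",a,b,np.linalg.norm(d),"yaw",np.arctan2(d[1],d[0])+np.pi/2)
t1,t2=f((287.7,303),71.5),f((363.7,303),71.5); print("thumb",t1,t2,np.linalg.norm(t2-t1))
for r0,r1,n in(((221,0),(240,290),"L"),((427,0),(411,290),"R")):
    g=f(r0,68)-f(r1,68); print(n,f(r1,68),np.arctan2(g[1],g[0]))
print("rail sep",np.linalg.norm(f((411,290),68)-f((240,290),68)))
E
```

```text
edge [538.55670012 -27.87978536  74.        ] [644.1215579   -7.11178417  74.        ] 107.58833148126473 yaw 1.7650477554659354
thumb [566.85633739 -28.14017789  71.5       ] [617.92989554 -18.44911609  71.5       ] 51.98485376278446
L [533.01019435 -26.32153644  68.        ] 1.7619901417406378
R [648.47715653  -4.4185211   68.        ] 1.7667069844135224
rail sep 117.5260032385008
```

```bash
cat >> h.py <<'E'
yaw=1.764; u=np.array([np.cos(yaw),np.sin(yaw),0]); E=np.array([591.3,-17.5,0])
def at(s,tipz): return E+u*s+np.array([0,0,tipz+80])   # tip centre s mm along lid travel from shut edge
def show(env,t):
    s=env.read_state(); q=np.array(s["tool_pos"]); print(t,round(s["time_s"],2),"s=%.2f tipz=%.2f"%((q-E)@u,q[2]-80),np.round(s["force"],1))
E
python3 - <<'E'
from h import *
from station import env, viewer
print(env.tips_ahead)
env.reach(at(-17,95),down(yaw)); show(env,"above")
env.move_l(at(-17,75),rate=60); show(env,"near")
print(env.move_l(at(-17,60.8),rate=12,f_stop=11)); show(env,"pressed")
env.hold(.2); show(env,"held")
E
```

```text
80.0
above 4.33 s=-17.44 tipz=94.07 [-0.7 -0.  -0.4]
near 4.82 s=-16.61 tipz=74.86 [ 0.3  0.6 -0.9]
True
pressed 5.79 s=-17.15 tipz=62.87 [-1.2 -0.2  7.1]
held 5.99 s=-17.10 tipz=62.88 [-1.1 -0.7  6.7]
```

```bash
python3 - <<'E'
from h import *
from station import env, viewer
print(env.move_l(at(-17,61.5),rate=5,f_stop=5)); show(env,"pressed")
z=env.read_state()["tool_pos"][2]-80
print(env.move_l(at(-4,z-.15),rate=12,f_stop=9)); show(env,"slid")
env.hold(.1); show(env,"held")
E
```

```text
True
pressed 6.2 s=-17.14 tipz=62.87 [-0.6 -0.3  6.7]
False
slid 7.44 s=-5.31 tipz=63.32 [ 1.6 -6.2  5.6]
held 7.54 s=-5.29 tipz=63.33 [ 0.6 -6.9  5.3]
```

```bash
python3 - <<'E'
from h import *
from station import env, viewer
for s,z in((-4,62),(-2,62),(1,62),(4,62)):
    print(env.move_l(at(s,z),rate=10,f_stop=14)); show(env,(s,z))
E
```

```text
False
(-4, 62) 7.79 s=-5.32 tipz=62.82 [ 1.1 -6.6  7.5]
False
(-2, 62) 8.14 s=-3.45 tipz=62.81 [ 0.3 -6.6  6. ]
False
(1, 62) 8.59 s=-0.34 tipz=62.80 [ 0.4 -7.1  7.2]
False
(4, 62) 9.04 s=2.70 tipz=62.78 [ 0.4 -6.5  6.3]
```

```bash
python3 - <<'E'
from h import *
from station import env, viewer
import cv2
env.move_l(at(14,63),rate=20); show(env,"a")
print(env.move_l(at(60,64),rate=30,f_stop=12)); show(env,"b")
print(env.move_l(at(96,64),rate=30,f_stop=10)); show(env,"c")
cv2.imwrite("pics/w2.png",viewer.camera("wrist"))
E
```

```text
a 9.69 s=14.20 tipz=62.68 [ 0.5 -0.4  1.1]
False
b 11.38 s=60.07 tipz=64.05 [ 0.3 -1.1 -0.5]
False
c 12.72 s=96.14 tipz=63.99 [ 0.3 -0.5  0.4]
```

View pics/w2.png

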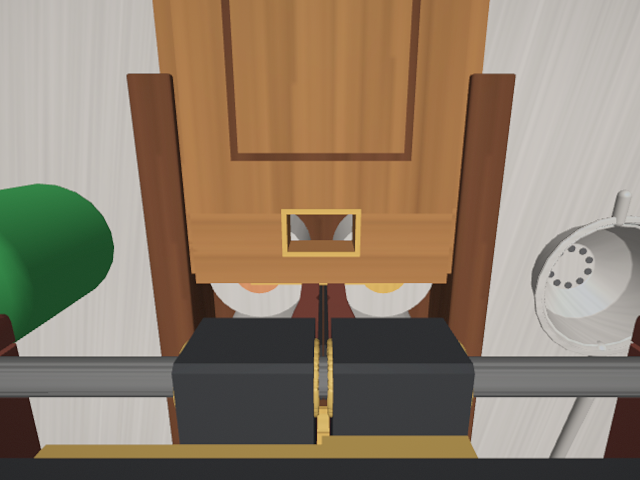

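The lid is following the fingers: its edge is at row 283, the tins show behind it, and the rails are still straight in the view. Now on to the stop.

```bash
python3 - <<'E'
from h import *
from station import env, viewer
for i in range(1):
    print(env.move_l(at(116,64),rate=12,f_stop=8)); show(env,"stop")
env.hold(.1); show(env,"held")
E
```

```text
True
stop 13.68 s=104.98 tipz=63.83 [ 0.2 -1.4  1.1]
held 13.78 s=104.96 tipz=63.58 [-0.4 -0.6 -0.3]
```

```bash
python3 - <<'E'
from h import *
from station import env, viewer
import cv2, json
print(env.move_l(at(109,64),rate=8,f_stop=8)); show(env,"again")
env.move_l(at(98,65),rate=50); env.move_l(at(90,150),rate=120)
env.reach(at(60,220),down(yaw)); env.hold(.2); show(env,"up")
s=env.read_state(); json.dump({k:np.asarray(s[k]).tolist() for k in("tool_pos","orientation")},open("w.json","w"))
cv2.imwrite("pics/w3.png",viewer.camera("wrist")); cv2.imwrite("pics/top3.png",cv2.resize(viewer.camera("top")[120:330,100:480],None,fx=2,fy=2))
E
```

```text
True
again 14.08 s=105.10 tipz=63.24 [ 0.6 -1.   1.2]
up 15.84 s=60.47 tipz=218.17 [-0.3 -0.1 -1.1]
```

View pics/w3.png

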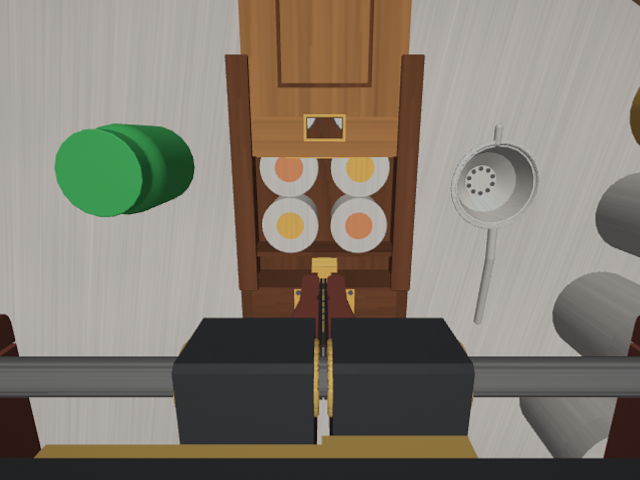

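View pics/top3.png

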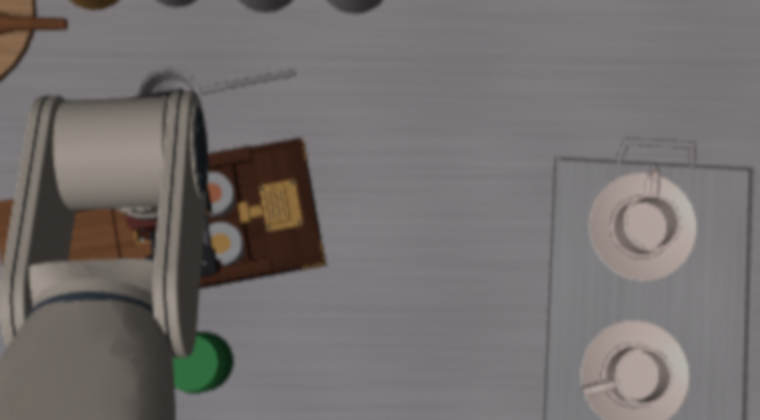

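The lid edge is now at row 157, columns 253–397, with four tins showing and the catch sprung up. The box's corners in the top view are within a pixel of where they started. I'll check the lid travel numerically before handing in.

```bash
python3 - <<'E'
from h import *
from station import env, viewer
import json
w=json.load(open("w.json")); T=np.eye(4); T[:3,:3]=R.from_quat(w["orientation"]).as_matrix(); T[:3,3]=w["tool_pos"]
p=viewer.camera_params("wrist"); T=T@p["tool_from_camera"]; f=lambda uv,z: to_plane(p,T,uv,z)
print("edge travel",(f((325,157),74)-E)@u,"width",np.linalg.norm(f((397,157),74)-f((253,157),74)),"rail end",(f((325,290),68)-E)@u, "before",[(np.array(a)-E)@u for a in([533.01,-26.32,0],[648.48,-4.42,0])])
E
```

```text
edge travel 115.50879303720009 width 113.02733758699372 rail end 0.8550652972007284 before [np.float64(2.536013281855735), np.float64(1.8578501911778587)]
```

```bash
python3 -c "
from station import workorder
print(workorder.sign_off())"
```

```text
the job is handed in; nothing more can be done
None
```

The masala box lid is fully open against its stop (about 115 mm by camera, and the push met its stop twice); the box, jar, strainer, cups and saucers look unmoved, the hand is clear, and the job was handed in at about 16 s.

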